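# Take the turned ring off the lathe mandrel

### The job

Draw the lathe's tool rest right back towards you, then slide the freshly turned wooden ring off the open end of the mandrel, feeling your way so that it is never forced against the steel, since the mandrel does not point exactly along the bed. Lay it down on the two dowels of the rack beside the finished rings, its bore along the dowels, without letting it drop. Leave the tool rest back and the two finished rings where they lie.

Things in the scene. Friction and masses are not known exactly. Their poses are not given: they have to be found in the camera images.
- bed: Wood lathe, fixed: two teal rails, 130 mm wide in all, 960 long, top 61 mm up. Origin on the bench; y along the bed to the headstock, x away from the operator. The headstock is clamped askew, unmeasured: its level steel mandrel, 28 mm thick, 200 mm up, passes x = 0 at y = 60 mm but turned up to 0.09 rad either way from the bed's y. It runs from a 60 mm hub (y = 90 mm; 94 mm barrel from 120 mm) to its open end (y = -130 mm).
- tail_point (a point): Point of the parked tailstock's fixed centre, 200 mm up, 164 mm beyond the mandrel's open end (axes: the bed's); its thicker parts begin 46 mm farther on and reach 280 mm up at most.
- tool_rest (a joint): Tool rest, a steel blade on a post whose foot slides level across the bed: 0 = up to the work, grows as it is drawn towards the operator (along the bed's -x), stop at 0.090 m. About 3 N of friction, more if pulled fast; stays where it is left. Until drawn back, the blade is too near the ring for a finger to get between.
- rest_grip (a point): Place to take the tool rest: on its blade, 50 mm past the mandrel's open end, 35 mm from the blade's end, 12 mm below its top edge. The blade is 8 mm thick (along the bed's x), 270 mm long (along y), from 164 to 198 mm above the bench. Moves with the rest; axes are the bed's.
- ring_mid (a point): Centre of the ring to take off: plain wood, 48 mm outside, 32 mm bore, 28 mm long, two thin beads, about 35 g. Its y axis is its bore, pointing to the headstock. It hangs loosely at the mandrel's hub end (2 mm of play all round), so its own direction tells little of the mandrel's. It is clear of the mandrel when its centre is at y = -150 mm of the bed. More than 12 N against the lathe spoils it.
- rack: Wooden rack, fixed: two level dowels, 10 mm thick, along its y axis, 30 mm between centres, centres 45 mm up, between end blocks (56 wide, 16 thick, 60 high) at y = +-115 mm. Origin on the bench below its middle. A ring lying on the dowels has its centre at x = 0, 70 mm up. The finished rings lie in the -y half; the +y half is free (clear of all at y = +50 mm).
- ring_a_mid (a point): Centre of a finished ring of the same size lying on the rack near its -y end, bore along the dowels; not to be disturbed.
- ring_b_mid (a point): Centre of the other finished ring of the same size on the rack, next to the first, nearer the middle; not to be disturbed.
Not all that is in view belongs to the job. What is shaped like the part that bears ring_mid but blue or green is not meant.

How it is judged:
By the outcome, as a careful person would: the job done as asked, in the order asked, and still so for the second after the job is handed in, with the robot touching nothing.
It also fails if it takes over 72 s, if anything falls off the work surface, if the arm or the gripper's body presses on something with over 40 N, if the wrist force passes 120 N, or if a joint passes its speed limit or range.

### The arm

A 6-joint arm with a two-finger parallel gripper is mounted at the origin on the work surface. World frame = base frame: x ahead of the robot, y to its left, z up, the work surface at z = 0. Lengths are in m, angles in rad, forces in N, time in s.
With the tool pointing down it reaches from about 0.35 to 0.975 m from the base axis. Payload 4.9 kg.
Tool frame: the origin (TCP) lies midway between the tips of the shut fingers; the grasp point (between the pads) lies 19 mm behind it (manip.pinch_z is the distance from the TCP to the grasp point, in m); z points along the fingers, y is the line along which they close (so a half turn about z gives the same grasp; the last joint's range is limited). The gripper opens to 85 mm and grips with 20 to 120 N. Pads are 22 mm wide; open, the fingers measure 114 mm over their backs; the gripper's body (76 mm by 85 mm) begins 54 mm behind the grasp point. The pads swing forward as they close: fully open they stand 13 mm farther back than shut.
Start: joints at [-1.305, 0.053, 1.613, -0, 1.476, -0.119], TCP at [0.235, -0.579, 0.231] pointing down, gripper open.
Joint ranges: [-3.01, 3.01], [-1.01, 2.22], [0.06, 2.58], [-1.02, 4.17], [0.09, 2.62], [-3.14, 3.14]. Speed limits (rad/s): [2.57, 2.57, 3.14, 3.14, 3.14, 3.14].

### API

Orientations are given as a unit quaternion [x, y, z, w].
In Python, from bench import manip, imaging gives the robot as it stands. The module is installed in compiled form; this text tells all that it offers.
- The arm moves only by the tool apply_moves, never from a script. Its arguments are lists of equal length, an entry for each row: "jaw": the opening, from 0 (shut) to 1 (fully open); "delta_pos": the shift along the tool's x, y, z in units of 12 cm (1.0 is 12 cm), a list of three; "yaw": the turn about the tool's z in units of 360 degrees (1.0 is 360 degrees). In form: {"jaw": [jaw, ...], "delta_pos": [[tx, ty, tz], ...], "yaw": [yaw, ...]}. A call has 1 to 12 rows; each row is the pose to reach, as a shift and turn from the pose commanded when the call began, along the tool's axes at that moment, turning the shorter way round; what a row does not reach only later rows make up. A row lasts 1/12 s, in which the tool goes at most 41.7 mm and 7.16 degrees, less where a joint would pass 70% of its speed; a pose out of reach is approached as far as the arm can. A call with a number of a shift or a turn outside -1 to 1 is refused whole. A call with a gripper value outside its range is refused whole. The fingers move at their own pace and stop on an object; "force" is the grip in N (left out, the last holds). Time passes only in rows, so rows that repeat a pose let the fingers close. It gives the time, the measured TCP pose, the force, the opening and the grip force at its end, in the units of the state.
- manip.get_obs(): the state, without advancing time (a new reading comes with each control period).
- imaging.get_image(name): name is "side" or "top" or "wrist"; returns a dict with "frame" (400x640x3 uint8, red, green, blue), "range_z" (400x640 float32, m along the optical axis (not along the pixel's ray), 0 where there is no reading), "vertical_fov" (degrees; the focal length in pixels is half the picture's height over the tangent of half this angle, whatever the lens; pixels are square), "cx", "cy" (the principal point, pixels), "k1" (the pictures are not rectified: a ray, as slopes to the right and down, at radius r is drawn at 1 + k1 r^2 times it, then the intrinsics apply), "pose" (4x4, takes a point from camera to world coordinates); the wrist camera has in their place "hand_eye" (4x4, takes a point from camera to tool coordinates, whose origin is the TCP and whose axes are the flange's). Camera axes: x right, y up, looking along -z (the intrinsics and any distortion apply to the point x, -y, -z); pixel columns grow to the right and rows downward; lengths in m; the calibration is good to about 2 mm. A picture is of the moment at which its call begins: read the wrist's pose just before it.
- manip.hand_in(): hands the job in; it is judged then, once.
The state is a dict: "time_s": time; "joints": joint angles; "qd": joint speeds; "tau": joint torques, N m; "tcp_pos": TCP position; "tool_rot": TCP orientation; "force": force on the tool from outside, world axes, zero at the start; "moment": the same for the moment, N m; "grip_width": finger opening in m; "finger_force": force on a finger pad.
Only numpy, scipy, OpenCV 4.12 (cv2) and the standard library are available. Lean on these libraries where they do the work, as an engineer would, in place of code of your own. Each camera call takes 0.05 s, during which the arm holds its last target. There are 200 camera calls.

## Working session

There is one attempt and no reset: what is moved stays moved. The work goes in short steps, Python scripts to look and compute and a tool call to move; the robot and the scene stay as the last step left them, time stands still between calls to the robot, and variables do not carry over. Pictures are saved under pics/ and viewed, at most 10 in all, crops included, and the job is handed in when it is done.

Besides the shell and the picture viewer there is one more tool, called after "Request:" as a command line: name --pt "numbers of a row" for each row, then --argument value for the rest. apply_moves: Moves the arm, as the interface text tells. Its arguments: {"type":"object","properties":{"jaw":{"type":"array","items":{"type":"number"}},"delta_pos":{"type":"array","items":{"type":"array","items":{"type":"number"}}},"yaw":{"type":"array","items":{"type":"number"}},"force":{"type":"number"}},"required":["jaw","delta_pos","yaw"]}

```bash
mkdir -p pics
cat > h.py <<'E'
import numpy as np, cv2
from bench import manip, imaging
from scipy.spatial.transform import Rotation as R
def cam(name):
    o=manip.get_obs(); d=imaging.get_image(name)
    if 'pose' in d: P=np.array(d['pose'])
    else:
        T=np.eye(4);T[:3,:3]=R.from_quat(o['tool_rot']).as_matrix();T[:3,3]=o['tcp_pos'];P=T@np.array(d['hand_eye'])
    d['P']=P; d['f']=200/np.tan(np.radians(d['vertical_fov'])/2); return d
def rays(d,uv):
    uv=np.atleast_2d(np.array(uv,float))
    K=np.array([[d['f'],0,d['cx']],[0,d['f'],d['cy']],[0,0,1]])
    n=cv2.undistortPoints(uv.reshape(-1,1,2),K,np.array([d['k1'],0,0,0.])).reshape(-1,2)
    c=np.c_[n[:,0],-n[:,1],-np.ones(len(n))]
    return d['P'][:3,3], c@d['P'][:3,:3].T
def onz(d,uv,z):
    o,r=rays(d,uv); return o+r*((z-o[2])/r[:,2])[:,None]
def depth(d,uv):
    uv=np.atleast_2d(uv).astype(int); o,r=rays(d,uv)
    return o+r*d['range_z'][uv[:,1],uv[:,0]][:,None]
def cloud(d,mask=None):
    m=d['range_z']>0
    if mask is not None: m&=mask
    v,u=np.nonzero(m); return np.c_[u,v],depth(d,np.c_[u,v])
def save(d,n): cv2.imwrite('pics/'+n,d['frame'][:,:,::-1])
E
python3 - <<'E'
from h import *
for n in('top','side'):
    d=cam(n);save(d,n+'0.png');print(n,d['P'].round(3).tolist(),d['f'],d['cx'],d['cy'],d['k1'],(d['range_z']>0).mean())
o=manip.get_obs();print(o['tcp_pos'],o['tool_rot'],o['time_s'],o['grip_width'],manip.pinch_z)
E
```

```text
top [[-0.0, 0.985, -0.172, 0.332], [-1.0, 0.003, 0.015, -0.112], [0.016, 0.172, 0.985, 1.295], [0.0, 0.0, 0.0, 1.0]] 458.0965159767393 311.96984588029926 194.85931520988112 -0.03126051267480094 0.99606640625
side [[-0.809, 0.329, -0.487, -0.015], [-0.587, -0.419, 0.692, 0.65], [0.024, 0.846, 0.532, 0.762], [0.0, 0.0, 0.0, 1.0]] 507.76118301923697 311.65122198427133 204.51635197734427 -0.15222457581526863 0.9962265625
[ 0.23447165 -0.57874317  0.2301921 ] [ 9.81543525e-01  1.91236697e-01 -7.12008918e-05 -9.10543847e-04] 0.1 0.08525359605496445 0.0187
```

View pics/top0.png

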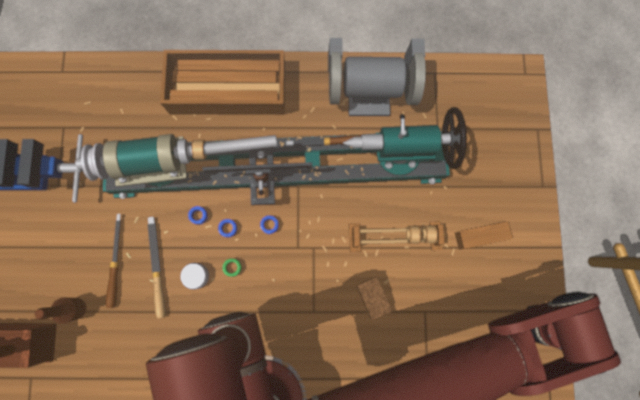

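View pics/side0.png

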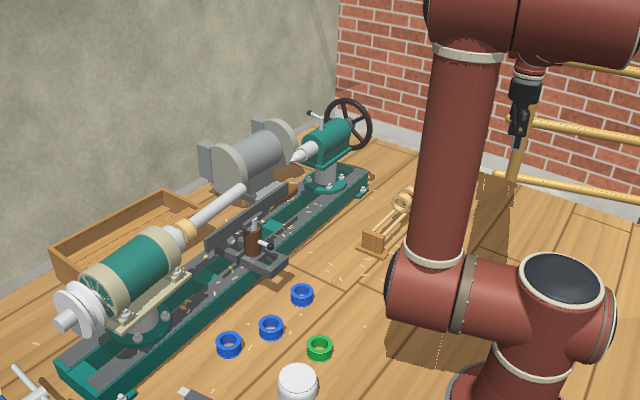

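The top view shows the lathe along world y: ring (197,150), mandrel to its open end (275,140), blade just below it, tail point (335,143). The rack is at (397,236) with its finished rings at the right, so its free half is on the left. The side view confirms this.

Run:
```python
from h import *
d=cam('top'); s=cam('side')
def show(d,u0,u1,v0,v1,n,k=5):
    im=cv2.resize(d['frame'][v0:v1,u0:u1],None,fx=k,fy=k,interpolation=cv2.INTER_CUBIC);cv2.imwrite('pics/'+n,im[:,:,::-1])
show(d,180,340,110,210,'c1.png')
for n,c in(('top',d),('side',s)):
    uv,p=cloud(c)
    for lab,(za,zb),(xa,xb),(ya,yb) in (('mandrel',(.203,.22),(.3,.6),(-.1,.35)),('all>.16',(.16,.2),(.3,.6),(-.2,.3)),('rack',(.04,.1),(.2,.4),(-.5,-.1))):
        m=(p[:,2]>za)&(p[:,2]<zb)&(p[:,0]>xa)&(p[:,0]<xb)&(p[:,1]>ya)&(p[:,1]<yb)
        q=p[m]; print(n,lab,len(q))
        b=np.arange(ya,yb,.02)
        for y in b:
            k=(q[:,1]>=y)&(q[:,1]<y+.02)
            if k.sum()>2: print('  y%.3f n%d x med %.4f min %.4f max %.4f zmax %.4f'%(y,k.sum(),np.median(q[k,0]),q[k,0].min(),q[k,0].max(),q[k,2].max()))
```

```text
top mandrel 241
  y0.200 n37 x med 0.5865 min 0.5805 max 0.5994 zmax 0.2198
  y0.220 n26 x med 0.5827 min 0.5800 max 0.5869 zmax 0.2191
  y0.240 n33 x med 0.5829 min 0.5795 max 0.5868 zmax 0.2200
  y0.260 n34 x med 0.5805 min 0.5770 max 0.5867 zmax 0.2197
  y0.280 n32 x med 0.5780 min 0.5746 max 0.5822 zmax 0.2198
  y0.300 n31 x med 0.5755 min 0.5719 max 0.5821 zmax 0.2199
  y0.320 n31 x med 0.5716 min 0.5668 max 0.5750 zmax 0.2195
  y0.340 n14 x med 0.5673 min 0.5642 max 0.5715 zmax 0.2194
top all>.16 684
  y-0.140 n9 x med 0.5991 min 0.5981 max 0.5999 zmax 0.1997
  y-0.120 n26 x med 0.5985 min 0.5974 max 0.5998 zmax 0.2000
  y-0.100 n31 x med 0.5977 min 0.5965 max 0.5999 zmax 0.1996
  y-0.080 n34 x med 0.5969 min 0.5957 max 0.5998 zmax 0.1998
  y-0.060 n37 x med 0.5960 min 0.5941 max 0.5999 zmax 0.1998
  y-0.040 n40 x med 0.5949 min 0.5862 max 0.5999 zmax 0.1994
  y-0.020 n65 x med 0.5928 min 0.5839 max 0.6000 zmax 0.2000
  y-0.000 n75 x med 0.5910 min 0.5804 max 0.5974 zmax 0.1999
  y0.020 n64 x med 0.5914 min 0.5823 max 0.5974 zmax 0.1997
  y0.040 n44 x med 0.5910 min 0.5893 max 
[... 1612 characters left out ...]
ax 0.5983 zmax 0.1994
  y0.040 n112 x med 0.5906 min 0.5880 max 0.5973 zmax 0.1997
  y0.060 n102 x med 0.5890 min 0.5850 max 0.5963 zmax 0.1998
  y0.080 n119 x med 0.5873 min 0.5844 max 0.5943 zmax 0.1999
  y0.100 n122 x med 0.5866 min 0.5840 max 0.5930 zmax 0.1999
  y0.120 n151 x med 0.5860 min 0.5825 max 0.5943 zmax 0.1993
  y0.140 n16 x med 0.5886 min 0.5840 max 0.5918 zmax 0.1991
  y0.200 n108 x med 0.5817 min 0.5730 max 0.5903 zmax 0.1994
  y0.220 n189 x med 0.5826 min 0.5743 max 0.6000 zmax 0.1998
  y0.240 n61 x med 0.5813 min 0.5776 max 0.5883 zmax 0.1995
  y0.260 n71 x med 0.5790 min 0.5755 max 0.5857 zmax 0.1993
  y0.280 n69 x med 0.5767 min 0.5735 max 0.5826 zmax 0.1996
side rack 0
```

View pics/c1.png

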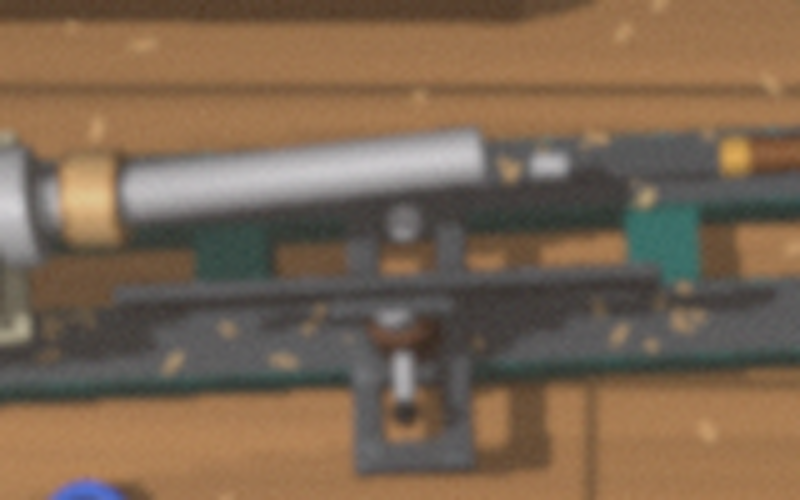

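The crop shows the skewed mandrel ending at (485,155), the ring at (90,200), and the blade at row ~285, from x 115 to 660.

Run:
```python
from h import *
from scipy.optimize import least_squares
d=cam('top'); s=cam('side')
for n,c in(('top',d),('side',s)):
    uv,p=cloud(c)
    def sel(x0,x1,y0,y1,z0,z1): return p[(p[:,0]>x0)&(p[:,0]<x1)&(p[:,1]>y0)&(p[:,1]<y1)&(p[:,2]>z0)&(p[:,2]<z1)]
    q=sel(.605,.68,0.02,.14,.195,.225)
    f=lambda t:np.hypot((q[:,0]-t[0]-t[1]*(q[:,1]-.08))*np.cos(np.arctan(t[1])),q[:,2]-t[2])-.014
    r=least_squares(f,[.64,-.1,.2],loss='soft_l1',f_scale=.002);print(n,'mandrel x@.08,slope,z',r.x.round(4),len(q),np.sqrt((r.fun**2).mean()))
    q=sel(.605,.70,-.12,.02,.195,.225)
    print(' tip y range',q[:,1].min() if len(q) else None, [round(float(v),4) for v in np.sort(q[:,1])[:3]])
    q=sel(.6,.68,.1,.22,.216,.226);print(' ring top y',q[:,1].min(),q[:,1].max(),'x',np.median(q[:,0]),q[:,2].max())
    q=sel(.6,.68,.1,.22,.226,.24);print(' hub y',q[:,1].min() if len(q) else 0)
    q=sel(.56,.604,-.16,.16,.194,.201);a=np.polyfit(q[:,1],q[:,0],1);print(' blade',a,q[:,1].min(),q[:,1].max())
    q=sel(.6,.72,-.3,-.05,.193,.206);print(' tail y',np.sort(q[:,1])[-4:],'x',q[np.argsort(q[:,1])[-4:],0])
    # rack: points between z .045 &.1
    q=sel(.35,.5,-.55,-.1,.04,.1);print(' rack',len(q),q.min(0),q.max(0) )
    q=sel(.35,.5,-.55,-.1,.054,.064)
    rect=cv2.minAreaRect(q[:,:2].astype(np.float32)*1000);print(' blocks',rect)
    q=sel(.35,.5,-.55,-.1,.08,.1);print(' rings',q[:,:2].min(0),q[:,:2].max(0),np.median(q,0));
```

```text
top mandrel x@.08,slope,z [ 0.6456 -0.1332  0.2006] 601 0.0031157788476856353
 tip y range -0.11948551056485372 [-0.1195, -0.1146, -0.1121]
 ring top y 0.10430650938503895 0.21910720566229008 x 0.6338852717365 0.22598410838957816
 hub y 0.13663485044284562
 blade [-0.05039492  0.59604738] -0.12692222514928345 0.13737184842853567
 tail y [-0.05817548 -0.055646   -0.05305707 -0.05073565] x [0.60172367 0.60209397 0.60270524 0.60209256]
 rack 1213 [ 0.40281677 -0.54992855  0.04008162] [ 0.4679694  -0.24175973  0.09977127]
 blocks ((439.220458984375, -395.7056884765625), (57.448448181152344, 306.8121643066406), 0.018182162195444107)
 rings [ 0.4169024  -0.46094584] [ 0.46254691 -0.38757974] [ 0.43953377 -0.43213971  0.09102988]
side mandrel x@.08,slope,z [ 0.6446 -0.1322  0.2008] 617 0.0027572218076874484
 tip y range -0.04263646653375419 [-0.0426, -0.0409, -0.0406]
 ring top y 0.1009068258349276 0.1938484184646574 x 0.626445933074727 0.2259644580348389
 hub y 0.17686893170032036
 blade [-0.05088214  0.59439008] -0.12858761100792282 0.1406011796243346
 tail y [-0.06745193 -0.06204693 -0.0593252  -0.05402197] x [0.6033678  0.60161707 0.60217596 0.60332253]
 rack 898 [ 0.40624004 -0.47744998  0.04036364] [ 0.4627208  -0.23655789  0.09770913]
 blocks ((433.0357971191406, -356.9627380371094), (240.35755920410156, 55.412330627441406), 89.34581756591797)
 rings [ 0.41587887 -0.46377162] [ 0.46173506 -0.38556043] [ 0.4363056  -0.41083886  0.09162602]
```

Request:
apply_moves --jaw '[1, 1, 1, 1, 1]' --pt "0.2 -0.12 -0.17" --pt "0.5 -0.3 -0.17" --pt "0.8 -0.48 -0.17" --pt "1.0 -0.6 -0.17" --pt "1.0 -0.6 -0.17" --yaw '[0, 0, 0, 0, 0]'

```text
time_s: 0.72
tcp_pos: [0.3215, -0.4639, 0.252]
tool_rot: [0.981, 0.194, 0.001, -0.0]
force: [0.0, 0.1, -0.6]
grip_width: 0.0849
finger_force: 0.0
```

Request:
apply_moves --jaw '[1, 1, 1, 1, 1]' --pt "0.2 -0.12 -0.17" --pt "0.5 -0.3 -0.17" --pt "0.8 -0.48 -0.17" --pt "1.0 -0.6 -0.17" --pt "1.0 -0.6 -0.17" --yaw '[0, 0, 0, 0, 0]'

```text
time_s: 1.13
tcp_pos: [0.4053, -0.3525, 0.2724]
tool_rot: [0.981, 0.194, 0.001, -0.0]
force: [-0.4, -0.6, -0.2]
grip_width: 0.0853
finger_force: 0.0
```

Request:
apply_moves --jaw '[1, 1, 1, 1, 1]' --pt "0.2 -0.12 -0.17" --pt "0.5 -0.3 -0.17" --pt "0.8 -0.48 -0.17" --pt "1.0 -0.6 -0.17" --pt "1.0 -0.6 -0.17" --yaw '[-0.02, -0.04, -0.06, -0.08, -0.1]'

```text
time_s: 1.55
tcp_pos: [0.4893, -0.2411, 0.2926]
tool_rot: [0.873, 0.489, 0.001, -0.0]
force: [-0.2, -0.1, -1.0]
grip_width: 0.0854
finger_force: 0.0
```

```bash
cat >> h.py <<'E'
def psi():
    q=manip.get_obs()['tool_rot'];return 2*np.arctan2(q[1],q[0])
def to(x,y,z,ps=None):
    o=manip.get_obs();M=R.from_quat(o['tool_rot']).as_matrix();c=psi()
    v=M.T@(np.array([x,y,z])-o['tcp_pos'])/.12
    dy=0 if ps is None else -(ps-c)/(2*np.pi)
    print('to',v.round(3),'yaw',round(dy,4),'| at',o['tcp_pos'].round(4),'psi %.4f'%c,'F',np.round(o['force'],2),'w %.4f'%o['grip_width'],'t',o['time_s'])
E
python3 -c "
from h import *
to(.56,-.075,.30,1.62)"
```

```text
to [ 1.488 -0.221 -0.059] yaw -0.0954 | at [ 0.4893 -0.2411  0.2926] psi 1.0208 F [-0.23 -0.05 -0.98] w 0.0854 t 1.55
```

Request:
apply_moves --jaw '[1, 1, 1, 1, 1, 1]' --pt "0.2 -0.04 -0.06" --pt "0.5 -0.1 -0.06" --pt "0.8 -0.17 -0.06" --pt "1.0 -0.22 -0.06" --pt "1.0 -0.22 -0.06" --pt "1.0 -0.22 -0.06" --yaw '[-0.019, -0.038, -0.057, -0.076, -0.095, -0.095]'

```text
time_s: 2.05
tcp_pos: [0.529, -0.1279, 0.2996]
tool_rot: [0.693, 0.721, -0.0, 0.0]
force: [-0.2, 0.1, 0.0]
grip_width: 0.0857
finger_force: 0.0
```

Run:
```python
from h import *
to(.60,-.095,.30,1.62)
d=cam('wrist');save(d,'w1.png')
uv,p=cloud(d)
q=p[(p[:,2]>.19)&(p[:,2]<.203)&(abs(p[:,0]-.595)<.025)]
print(len(q),q.min(0),q.max(0),np.polyfit(q[:,1],q[:,0],1))
q=p[(p[:,2]>.203)&(p[:,2]<.218)&(p[:,0]>.62)&(p[:,1]>-.08)]
print(len(q),q.min(0),q.max(0))
```

```text
to [ 0.25   0.602 -0.003] yaw -0.0015 | at [ 0.529  -0.1279  0.2996] psi 1.6104 F [-0.23  0.06  0.04] w 0.0857 t 2.05
2376 [ 0.59082883 -0.12922616  0.19000152] [0.60648213 0.03751733 0.20066347] [-0.04527637  0.59555073]
3899 [ 0.63729967 -0.04174909  0.20301495] [0.67241416 0.03473421 0.21698405]
```

View pics/w1.png

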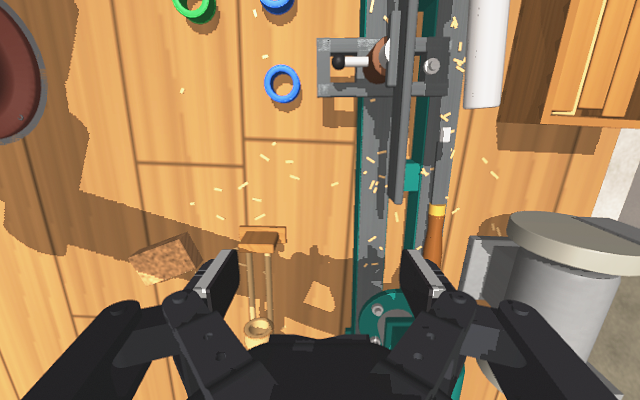

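The wrist view shows the blade end at (397,200), the mandrel end at (482,105), and the rack at (258,240) down to (258,330). The measured blade end (y = -0.129) and mandrel end (y = -0.042) agree with the sizes given.

Request:
apply_moves --jaw '[0.6, 0.6, 0.6, 0.6, 0.6, 0.6, 0.6, 0.6, 0.6]' --pt "0.1 0.2 0" --pt "0.2 0.4 0" --pt "0.26 0.6 0" --pt "0.26 0.6 0" --pt "0.26 0.6 0.3" --pt "0.26 0.6 0.6" --pt "0.26 0.6 0.9" --pt "0.26 0.6 0.98" --pt "0.26 0.6 0.98" --yaw '[-0.001, -0.001, -0.001, -0.001, -0.001, -0.001, -0.001, -0.001, -0.001]'

```text
time_s: 2.85
tcp_pos: [0.5966, -0.0951, 0.1777]
tool_rot: [0.693, 0.721, -0.002, -0.004]
force: [-0.9, 0.4, -0.3]
grip_width: 0.0514
finger_force: 0.0
```

```bash
python3 -c "
from h import *
to(.60,-.094,.167,1.617)"
```

```text
to [0.008 0.03  0.089] yaw -0.0011 | at [ 0.5966 -0.0951  0.1777] psi 1.6099 F [-0.85  0.41 -0.32] w 0.0514 t 2.85
```

Request:
apply_moves --jaw '[0.6, 0.6, 0, 0, 0, 0, 0, 0, 0, 0]' --pt "0 0 0.08" --pt "0 0 0.08" --pt "0 0 0.08" --pt "0 0 0.08" --pt "0 0 0.08" --pt "0 0 0.08" --pt "0 0 0.08" --pt "0 0 0.08" --pt "0 0 0.08" --pt "0 0 0.08" --yaw '[-0.001, -0.001, -0.001, -0.001, -0.001, -0.001, -0.001, -0.001, -0.001, -0.001]' --force 40

```text
time_s: 3.68
tcp_pos: [0.6006, -0.0947, 0.1743]
tool_rot: [0.69, 0.724, 0.001, 0.001]
force: [0.5, -0.1, 6.0]
grip_width: 0.0069
finger_force: 41.7
```

Request:
apply_moves --jaw '[0, 0, 0, 0, 0, 0, 0, 0, 0, 0, 0, 0]' --pt "0 -0.03 0" --pt "0 -0.07 0" --pt "0 -0.12 0" --pt "0 -0.17 0" --pt "0 -0.22 0" --pt "0 -0.27 0" --pt "0 -0.32 0" --pt "0 -0.37 0" --pt "0 -0.42 0" --pt "0 -0.47 0" --pt "0 -0.52 0" --pt "0 -0.57 0" --yaw '[0, 0, 0, 0, 0, 0, 0, 0, 0, 0, 0, 0]'

```text
time_s: 4.68
tcp_pos: [0.5324, -0.0981, 0.1743]
tool_rot: [0.69, 0.724, 0.001, 0.002]
force: [5.1, -0.1, 6.0]
grip_width: 0.0072
finger_force: 41.8
```

Request:
apply_moves --jaw '[0, 0, 0, 0, 0, 0, 0, 0]' --pt "0 -0.04 0" --pt "0 -0.08 0" --pt "0 -0.11 0" --pt "0 -0.13 0" --pt "0 -0.15 0" --pt "0 -0.16 0" --pt "0 -0.17 0" --pt "0 -0.17 0" --yaw '[0, 0, 0, 0, 0, 0, 0, 0]'

```text
time_s: 5.35
tcp_pos: [0.5203, -0.0988, 0.1744]
tool_rot: [0.69, 0.724, 0.01, 0.011]
force: [40.3, 1.1, -13.8]
grip_width: 0.0072
finger_force: 46.6
```

Request:
apply_moves --jaw '[0, 0, 0, 0.25, 0.25, 0.25, 0.25, 0.25, 0.25, 0.25, 0.25, 0.25]' --pt "0 0.04 0" --pt "0 0.06 0" --pt "0 0.06 0" --pt "0 0.06 0" --pt "0 0.06 0" --pt "0 0.06 0" --pt "0 0.06 -0.1" --pt "0 0.06 -0.3" --pt "0 0.06 -0.6" --pt "0 0.06 -0.9" --pt "0 0.06 -1.0" --pt "0 0.06 -1.0" --yaw '[0, 0, 0, 0, 0, 0, 0, 0, 0, 0, 0, 0]'

```text
time_s: 6.35
tcp_pos: [0.5197, -0.0991, 0.2983]
tool_rot: [0.69, 0.724, 0.002, 0.004]
force: [0.2, 0.5, -0.6]
grip_width: 0.0213
finger_force: 0.0
```

Run:
```python
from h import *
to(.60,.1,.30,1.617)
d=cam('wrist');save(d,'w2.png')
uv,p=cloud(d)
q=p[(p[:,2]>.19)&(p[:,2]<.203)&(abs(p[:,0]-.515)<.025)&(p[:,1]>-.07)]
print(len(q),q.min(0),q.max(0),np.polyfit(q[:,1],q[:,0],1))
```

```text
to [ 1.625  0.749 -0.014] yaw 0.0003 | at [ 0.5197 -0.0991  0.2983] psi 1.6192 F [ 0.18  0.48 -0.57] w 0.0213 t 6.35
1565 [ 0.50918113 -0.06989331  0.19533324] [0.52185757 0.06010453 0.20086897] [-0.04349537  0.5151137 ]
```

View pics/w2.png

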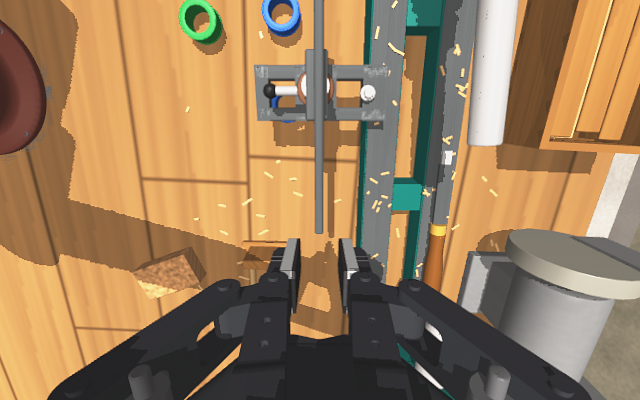

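The blade has moved back 80 mm, its end now at (319,232), and it met a hard 40 N, so it is at its stop. It is well clear of the mandrel at (490,140). Next I go to look at the ring.

Request:
apply_moves --jaw '[0.8, 0.8, 0.8, 0.8, 0.8, 0.8, 0.8]' --pt "0.2 0.2 -0.1" --pt "0.4 0.4 -0.1" --pt "0.6 0.6 -0.1" --pt "0.8 0.8 -0.1" --pt "1.0 1.0 -0.1" --pt "1.0 1.0 -0.1" --pt "1.0 1.0 -0.1" --yaw '[-0.006, -0.013, -0.013, -0.013, -0.013, -0.013, -0.013]'

```text
time_s: 6.98
tcp_pos: [0.6314, 0.0284, 0.3007]
tool_rot: [0.659, 0.752, -0.002, -0.002]
force: [0.7, 0.6, -0.5]
grip_width: 0.0687
finger_force: 0.0
```

Run:
```python
from h import *
from scipy.optimize import least_squares
to(.636,.15,.30,1.703)
d=cam('wrist');save(d,'w3.png')
uv,p=cloud(d)
q=p[(p[:,2]>.197)&(p[:,2]<.218)&(p[:,0]>.615)&(p[:,0]<.675)&(p[:,1]>-.03)&(p[:,1]<.12)]
f=lambda t:np.hypot((q[:,0]-t[0]-t[1]*(q[:,1]-.08))*np.cos(np.arctan(t[1])),q[:,2]-t[2])-.014
r=least_squares(f,[.64,-.1,.2],loss='soft_l1',f_scale=.001);print(r.x.round(4),len(q),np.sqrt((r.fun**2).mean()),q[:,1].min(),q[:,1].max())
for y in np.arange(.1,.22,.004):
    q=p[(abs(p[:,1]-y)<.002)&(p[:,0]>.59)&(p[:,0]<.69)&(p[:,2]>.19)]
    if len(q)>3: print('%.3f n%d z %.4f x %.4f %.4f'%(y,len(q),q[:,2].max(),q[:,0].min(),q[:,0].max()))
```

```text
to [0.999 0.172 0.006] yaw 0.0 | at [0.6314 0.0284 0.3007] psi 1.7032 F [ 0.75  0.55 -0.53] w 0.0687 t 6.9833
[ 0.6452 -0.1221  0.2003] 5166 0.0005576228552604666 -0.029916555238430592 0.1199902166651223
0.100 n169 z 0.2158 x 0.6289 0.6565
0.104 n172 z 0.2157 x 0.6284 0.6555
0.108 n169 z 0.2158 x 0.6284 0.6546
0.112 n176 z 0.2160 x 0.6278 0.6555
0.116 n177 z 0.2157 x 0.6273 0.6544
0.120 n177 z 0.2154 x 0.6267 0.6537
0.124 n180 z 0.2158 x 0.6262 0.6538
0.128 n194 z 0.2165 x 0.6255 0.6535
0.132 n189 z 0.2155 x 0.6250 0.6524
0.136 n469 z 0.2248 x 0.6134 0.6614
0.140 n337 z 0.2246 x 0.6137 0.6615
0.144 n351 z 0.2246 x 0.6137 0.6608
0.148 n356 z 0.2245 x 0.6132 0.6593
0.152 n360 z 0.2242 x 0.6134 0.6602
0.156 n366 z 0.2242 x 0.6129 0.6604
0.160 n411 z 0.2255 x 0.6118 0.6602
0.164 n118 z 0.2247 x 0.6184 0.6607
0.168 n207 z 0.2160 x 0.6206 0.6482
0.172 n225 z 0.2169 x 0.6201 0.6478
0.176 n839 z 0.2314 x 0.6042 0.6465
0.180 n651 z 0.2322 x 0.6037 0.6626
0.184 n85 z 0.2268 x 0.6034 0.6629
0.188 n17 z 0.2192 x 0.6561 0.6609
```

View pics/w3.png

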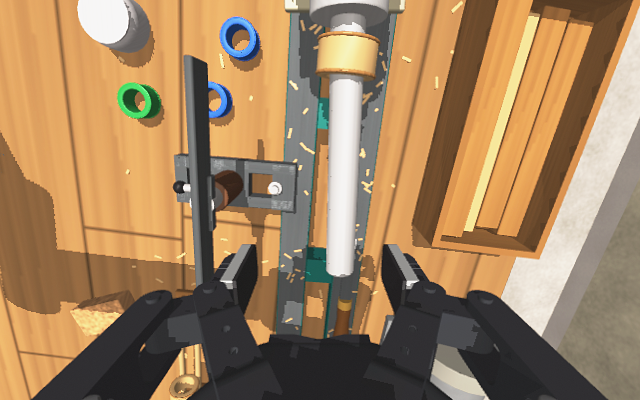

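The wrist view shows the ring at (347,52), the mandrel end at (340,272), and a finger-wide gap now clear to the blade (197,170). The cylinder fit is good to 0.6 mm: axis slope -0.122, ring centre (0.637, 0.149).

```bash
python3 -c "
from h import *
to(.6368,.149,.25,1.6923)"
```

```text
to [0.997 0.182 0.429] yaw 0.0015 | at [0.6311 0.0275 0.3015] psi 1.7019 F [-1.47 -0.63 -0.04] w 0.0681 t 7.0333
```

Request:
apply_moves --jaw '[0.8, 0.8, 0.8, 0.8, 0.8, 0.8, 0.8]' --pt "0.2 0.04 0.1" --pt "0.4 0.08 0.2" --pt "0.65 0.12 0.2" --pt "0.85 0.16 0.2" --pt "0.99 0.17 0.2" --pt "0.99 0.17 0.2" --pt "0.99 0.17 0.2" --yaw '[0.0015, 0.0015, 0.0015, 0.0015, 0.0015, 0.0015, 0.0015]'

```text
time_s: 7.62
tcp_pos: [0.636, 0.147, 0.2797]
tool_rot: [0.663, 0.749, -0.001, -0.0]
force: [0.0, -1.0, -0.0]
grip_width: 0.0685
finger_force: 0.0
```

```bash
python3 -c "
from h import *
to(.6368,.149,.177,1.6923)"
```

```text
to [0.016 0.01  0.856] yaw -0.0001 | at [0.636  0.147  0.2797] psi 1.6916 F [ 0.04 -1.04 -0.01] w 0.0685 t 7.6167
```

Request:
apply_moves --jaw '[0.8, 0.8, 0.8, 0.8, 0.8, 0.8, 0.8]' --pt "0.01 0.01 0.15" --pt "0.01 0.01 0.35" --pt "0.01 0.01 0.55" --pt "0.01 0.01 0.75" --pt "0.01 0.01 0.85" --pt "0.01 0.01 0.85" --pt "0.01 0.01 0.85" --yaw '[0, 0, 0, 0, 0, 0, 0]'

```text
time_s: 8.2
tcp_pos: [0.6376, 0.1478, 0.1782]
tool_rot: [0.664, 0.748, -0.001, -0.0]
force: [0.4, -0.6, -0.4]
grip_width: 0.0685
finger_force: 0.0
```

```bash
python3 -c "
from h import *
to(.6368,.149,.177,1.6923)"
```

```text
to [ 0.011 -0.006  0.01 ] yaw -0.0003 | at [0.6376 0.1478 0.1782] psi 1.6901 F [ 0.43 -0.58 -0.4 ] w 0.0685 t 8.2
```

Request:
apply_moves --jaw '[0.7, 0.63, 0.6, 0.58, 0.55, 0.5, 0.4, 0.4, 0.4]' --pt "0.01 -0.005 0" --pt "0.01 -0.005 0" --pt "0.01 -0.005 0" --pt "0.01 -0.005 0" --pt "0.01 -0.005 0" --pt "0.01 -0.005 0" --pt "0.01 -0.005 0" --pt "0.01 -0.005 0" --pt "0.01 -0.005 0" --yaw '[0, 0, 0, 0, 0, 0, 0, 0, 0]' --force 20

```text
time_s: 8.95
tcp_pos: [0.6377, 0.1503, 0.18]
tool_rot: [0.663, 0.749, 0.001, 0.001]
force: [-1.0, -0.2, 5.3]
grip_width: 0.0467
finger_force: 20.1
```

```bash
python3 -c "
from h import *
to(.6368,.149,.18,1.6923)
o=manip.get_obs();print(o['finger_force'],o['moment'])"
```

```text
to [-0.01  -0.009 -0.   ] yaw -0.0001 | at [0.6377 0.1503 0.18  ] psi 1.6917 F [-1.03 -0.24  5.33] w 0.0467 t 8.95
20.06383932308836 [-0.00058762  0.2247246   0.01262498]
```

Request:
apply_moves --jaw '[0.4, 0.4, 0.4, 0.4]' --pt "0 0 -0.01" --pt "0 0 -0.015" --pt "0 0 -0.015" --pt "0 0 -0.015" --yaw '[0, 0, 0, 0]'

```text
time_s: 9.28
tcp_pos: [0.6371, 0.1501, 0.1799]
tool_rot: [0.663, 0.748, -0.0, -0.0]
force: [0.8, -0.9, 0.1]
grip_width: 0.047
finger_force: 20.4
```

Request:
apply_moves --jaw '[0.4, 0.4, 0.4, 0.4]' --pt "0 0 -0.01" --pt "0 0 -0.01" --pt "0 0 -0.01" --pt "0 0 -0.01" --yaw '[0, 0, 0, 0]'

```text
time_s: 9.62
tcp_pos: [0.637, 0.1501, 0.1812]
tool_rot: [0.663, 0.748, -0.0, -0.0]
force: [0.0, -0.3, -0.8]
grip_width: 0.047
finger_force: 20.4
```

Request:
apply_moves --jaw '[0.4, 0.4, 0.4, 0.4, 0.4]' --pt "0 0 -0.007" --pt "0 0.01 -0.007" --pt "0 0.02 -0.007" --pt "0 0.025 -0.007" --pt "0 0.025 -0.007" --yaw '[0, 0, 0, 0, 0]'

```text
time_s: 10.03
tcp_pos: [0.6386, 0.1503, 0.182]
tool_rot: [0.663, 0.749, -0.002, -0.002]
force: [-6.7, -1.0, 2.4]
grip_width: 0.0467
finger_force: 20.4
```

Request:
apply_moves --jaw '[0.4, 0.4, 0.4, 0.4, 0.4, 0.4]' --pt "0 -0.01 0" --pt "0 -0.02 0" --pt "0 -0.03 0" --pt "0 -0.04 0" --pt "0 -0.05 0" --pt "0 -0.05 0" --yaw '[0, 0, 0, 0, 0, 0]'

```text
time_s: 10.53
tcp_pos: [0.6351, 0.1498, 0.1826]
tool_rot: [0.663, 0.748, 0.001, 0.001]
force: [5.0, -0.2, -1.5]
grip_width: 0.0467
finger_force: 21.1
```

Request:
apply_moves --jaw '[0.4, 0.4, 0.4, 0.4, 0.4, 0.4, 0.4, 0.4]' --pt "0 0.012 0" --pt "0 0.024 0" --pt "0 0.024 0" --pt "-0.03 0.024 0" --pt "-0.08 0.024 0" --pt "-0.13 0.024 0" --pt "-0.18 0.024 0" --pt "-0.2 0.024 0" --yaw '[0, 0, 0, 0, 0, 0, 0, 0]'

```text
time_s: 11.2
tcp_pos: [0.6401, 0.125, 0.1823]
tool_rot: [0.664, 0.748, -0.0, 0.0]
force: [-0.3, 0.2, 0.3]
grip_width: 0.0466
finger_force: 21.6
```

```bash
python3 -c "
from h import *
o=manip.get_obs()
y=o['tcp_pos'][1]-.03
to(.6452-.1221*(y-.08),y,.182,1.6923)"
```

```text
to [-0.251 -0.003  0.003] yaw -0.0003 | at [0.6401 0.125  0.1823] psi 1.6905 F [-0.32  0.2   0.28] w 0.0466 t 11.2
```

Request:
apply_moves --jaw '[0.4, 0.4, 0.4, 0.4, 0.4, 0.4, 0.4, 0.4, 0.4, 0.4]' --pt "-0.03 0 0" --pt "-0.08 -0.001 0" --pt "-0.14 -0.001 0" --pt "-0.2 -0.002 0" --pt "-0.26 -0.002 0" --pt "-0.32 -0.003 0" --pt "-0.38 -0.003 0" --pt "-0.44 -0.004 0" --pt "-0.49 -0.004 0" --pt "-0.52 -0.004 0" --yaw '[0, 0, 0, 0, 0, 0, 0, 0, 0, 0]'

```text
time_s: 12.03
tcp_pos: [0.6471, 0.0633, 0.1823]
tool_rot: [0.663, 0.748, -0.0, 0.0]
force: [0.2, -0.4, 0.2]
grip_width: 0.047
finger_force: 21.6
```

```bash
python3 -c "
from h import *
o=manip.get_obs()
y=o['tcp_pos'][1]-.06
to(.6452-.1221*(y-.08),y,.182,1.6923)"
```

```text
to [-0.504  0.002  0.003] yaw -0.0002 | at [0.6471 0.0633 0.1823] psi 1.6909 F [ 0.18 -0.43  0.19] w 0.0470 t 12.0333
```

Request:
apply_moves --jaw '[0.4, 0.4, 0.4, 0.4, 0.4, 0.4, 0.4, 0.4, 0.4, 0.4]' --pt "-0.03 0 0" --pt "-0.08 0 0" --pt "-0.14 0.001 0" --pt "-0.2 0.001 0" --pt "-0.26 0.001 0" --pt "-0.32 0.002 0" --pt "-0.38 0.002 0" --pt "-0.44 0.002 0" --pt "-0.49 0.002 0" --pt "-0.52 0.002 0" --yaw '[0, 0, 0, 0, 0, 0, 0, 0, 0, 0]'

```text
time_s: 12.87
tcp_pos: [0.6548, 0.0014, 0.1823]
tool_rot: [0.663, 0.748, -0.0, 0.0]
force: [-0.2, 0.0, -1.3]
grip_width: 0.0469
finger_force: 21.6
```

Request:
apply_moves --jaw '[0.4, 0.4, 0.4, 0.4, 0.4, 0.4, 0.4, 0.4, 0.4, 0.4]' --pt "-0.03 0 0" --pt "-0.08 0 0" --pt "-0.14 0 0" --pt "-0.2 0 0" --pt "-0.26 0 0" --pt "-0.32 0 0" --pt "-0.38 0 0" --pt "-0.44 0 0" --pt "-0.49 0 0" --pt "-0.52 0 0" --yaw '[0, 0, 0, 0, 0, 0, 0, 0, 0, 0]'

```text
time_s: 13.7
tcp_pos: [0.6623, -0.0606, 0.1823]
tool_rot: [0.663, 0.748, -0.0, 0.0]
force: [-0.1, -0.7, -0.8]
grip_width: 0.0467
finger_force: 21.6
```

```bash
python3 -c "
from h import *
o=manip.get_obs()
y=-.082
to(.6452-.1221*(y-.08),y,.182,1.6923)"
```

```text
to [-0.18   0.001  0.003] yaw -0.0002 | at [ 0.6623 -0.0606  0.1823] psi 1.6909 F [-0.07 -0.74 -0.83] w 0.0467 t 13.7
```

The ring came off with no contact. Next: clear the end, rise, and carry the ring to a view of the rack.

Request:
apply_moves --jaw '[0.4, 0.4, 0.4, 0.4, 0.4, 0.4, 0.4, 0.4, 0.4, 0.4]' --pt "-0.04 0 0" --pt "-0.1 0 0" --pt "-0.16 0 0" --pt "-0.2 0 -0.02" --pt "-0.2 0 -0.1" --pt "-0.2 0 -0.3" --pt "-0.2 0 -0.5" --pt "-0.2 0 -0.7" --pt "-0.2 0 -0.9" --pt "-0.2 0 -1.0" --yaw '[0, 0, 0, 0, 0, 0, 0, 0, 0, 0]' --force 25

```text
time_s: 14.53
tcp_pos: [0.6663, -0.0835, 0.3077]
tool_rot: [0.663, 0.749, 0.002, 0.003]
force: [0.1, 0.6, -0.4]
grip_width: 0.0463
finger_force: 26.6
```

```bash
python3 -c "
from h import *
to(.44,-.42,.31,1.575)"
```

```text
to [-2.556 -2.21  -0.027] yaw 0.0186 | at [ 0.6663 -0.0835  0.3077] psi 1.6917 F [ 0.13  0.6  -0.36] w 0.0463 t 14.5333
```

Request:
apply_moves --jaw '[0.4, 0.4, 0.4, 0.4, 0.4, 0.4, 0.4, 0.4]' --pt "-0.05 -0.05 0" --pt "-0.15 -0.15 0" --pt "-0.3 -0.3 0" --pt "-0.45 -0.45 0" --pt "-0.6 -0.6 0" --pt "-0.75 -0.75 0" --pt "-0.9 -0.9 0" --pt "-1.0 -1.0 0" --yaw '[0, 0, 0, 0, 0, 0, 0, 0]'

```text
time_s: 15.2
tcp_pos: [0.5572, -0.219, 0.2993]
tool_rot: [0.664, 0.748, -0.001, -0.002]
force: [0.5, 0.2, -0.9]
grip_width: 0.0467
finger_force: 26.6
```

Request:
apply_moves --jaw '[0.4, 0.4, 0.4, 0.4, 0.4, 0.4, 0.4, 0.4]' --pt "-0.1 -0.1 0" --pt "-0.25 -0.25 0" --pt "-0.4 -0.4 0" --pt "-0.55 -0.55 0" --pt "-0.7 -0.7 0" --pt "-0.85 -0.85 0" --pt "-0.95 -0.95 0" --pt "-1.0 -1.0 0" --yaw '[0, 0, 0, 0, 0, 0, 0, 0]'

```text
time_s: 15.87
tcp_pos: [0.4526, -0.352, 0.2994]
tool_rot: [0.664, 0.747, -0.0, -0.002]
force: [0.3, -0.6, -0.1]
grip_width: 0.0467
finger_force: 26.6
```

Request:
apply_moves --jaw '[0.4, 0.4, 0.4, 0.4, 0.4, 0.4, 0.4]' --pt "-0.1 -0.04 0" --pt "-0.2 -0.08 0" --pt "-0.35 -0.14 0" --pt "-0.5 -0.2 0" --pt "-0.56 -0.21 0" --pt "-0.56 -0.21 0" --pt "-0.56 -0.21 0" --yaw '[0.009, 0.019, 0.019, 0.019, 0.019, 0.019, 0.019]'

```text
time_s: 16.45
tcp_pos: [0.4385, -0.4198, 0.3011]
tool_rot: [0.707, 0.707, 0.0, -0.001]
force: [0.2, -0.7, 0.3]
grip_width: 0.0469
finger_force: 26.6
```

Run:
```python
from h import *
to(.436,-.307,.20,1.575)
d=cam('wrist');save(d,'w4.png')
uv,p=cloud(d)
b=p[(p[:,2]>.052)&(p[:,2]<.066)&(abs(p[:,0]-.436)<.05)&(p[:,1]>-.5)&(p[:,1]<-.2)]
print('block',len(b),b.min(0),b.max(0))
k=b[b[:,1]>-.28]; print(cv2.minAreaRect((k[:,:2]*1000).astype(np.float32)),np.median(k[:,2]))
for y in np.arange(-.46,-.24,.02):
    for s in(-1,1):
        q=p[(abs(p[:,1]-y)<.01)&(p[:,2]>.042)&(p[:,2]<.055)&(p[:,0]*s>.436*s)&(abs(p[:,0]-.436)<.03)]
        if len(q)>10: print('%.2f %d n%d x %.4f [%.4f %.4f] z %.4f'%(y,s,len(q),q[:,0].mean(),q[:,0].min(),q[:,0].max(),q[:,2].max()))
```

```text
to [ 0.938 -0.019  0.845] yaw -0.0005 | at [ 0.4385 -0.4198  0.3011] psi 1.5718 F [ 0.2  -0.75  0.3 ] w 0.0469 t 16.45
block 1325 [ 0.40938639 -0.4884886   0.05201014] [ 0.46657503 -0.24288745  0.06566364]
((436.59576416015625, -261.7744140625), (54.06771469116211, 36.540828704833984), 2.086947441101074) 0.060461530246151085
-0.44 -1 n29 x 0.4264 [0.4191 0.4354] z 0.0547
-0.44 1 n43 x 0.4463 [0.4369 0.4590] z 0.0550
-0.42 -1 n26 x 0.4235 [0.4193 0.4281] z 0.0522
-0.42 1 n29 x 0.4545 [0.4500 0.4589] z 0.0510
-0.38 -1 n105 x 0.4236 [0.4183 0.4355] z 0.0546
-0.38 1 n103 x 0.4512 [0.4369 0.4568] z 0.0546
-0.36 -1 n103 x 0.4231 [0.4187 0.4272] z 0.0519
-0.36 1 n105 x 0.4522 [0.4480 0.4565] z 0.0519
-0.34 -1 n98 x 0.4230 [0.4189 0.4273] z 0.0520
-0.34 1 n105 x 0.4520 [0.4478 0.4563] z 0.0524
-0.32 -1 n102 x 0.4231 [0.4192 0.4276] z 0.0530
-0.32 1 n111 x 0.4518 [0.4477 0.4560] z 0.0521
-0.30 -1 n130 x 0.4230 [0.4180 0.4277] z 0.0524
-0.30 1 n116 x 0.4516 [0.4475 0.4557] z 0.0526
-0.28 -1 n119 x 0.4224 [0.4173 0.4266] z 0.0529
-0.28 1 n125 x 0.4509 [0.4461 0.4554] z 0.0531
-0.26 -1 n110 x 0.4223 [0.4088 0.4357] z 0.0547
-0.26 1 n111 x 0.4505 [0.4370 0.4638] z 0.0550
```

View pics/w4.png

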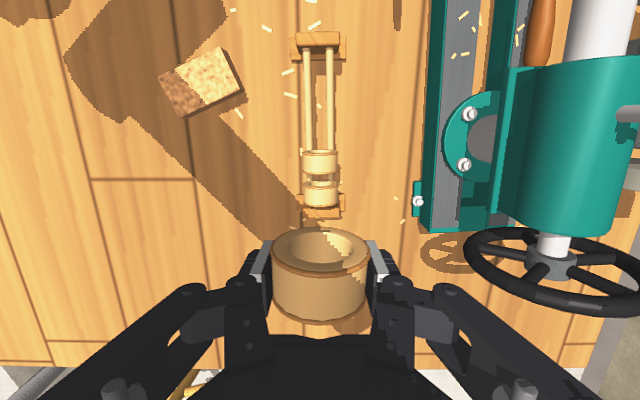

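The wrist view shows the ring held squarely at (320,275), the two finished rings at (320,160) and (320,192), and the free dowels at x≈307 and 331, rows 50–148. The dowel midline is x = 0.4372 at y = -0.31, with yaw 0.0125.

Request:
apply_moves --jaw '[0.4, 0.4, 0.4, 0.4, 0.4, 0.4, 0.4, 0.4, 0.4]' --pt "0.1 0 0" --pt "0.3 0 0" --pt "0.5 0 0" --pt "0.7 -0.01 0" --pt "0.92 -0.01 0.1" --pt "0.92 -0.01 0.4" --pt "0.92 -0.01 0.7" --pt "0.92 -0.01 1.0" --pt "0.92 -0.01 1.0" --yaw '[0, -0.002, -0.002, -0.002, -0.002, -0.002, -0.002, -0.002, -0.002]'

```text
time_s: 17.25
tcp_pos: [0.434, -0.3046, 0.1739]
tool_rot: [0.701, 0.713, -0.0, -0.007]
force: [-1.3, 0.8, -2.3]
grip_width: 0.0465
finger_force: 26.6
```

Run:
```python
from h import *
d=cam('wrist')
uv,p=cloud(d); o=manip.get_obs(); t=o['tcp_pos']
for dy in np.arange(-.016,.017,.004):
    q=p[(abs(p[:,1]-t[1]-dy)<.002)&(abs(p[:,0]-t[0])<.012)&(p[:,2]>t[2]+.03)&(p[:,2]<t[2]+.06)]
    if len(q)>3: print('%.3f n%d z-tcp %.4f x %.4f'%(dy,len(q),np.percentile(q[:,2],95)-t[2],q[q[:,2].argmax(),0]-t[0]))
to(.4372,-.31,.052,1.5833)
```

```text
-0.012 n279 z-tcp 0.0391 x -0.0008
-0.008 n399 z-tcp 0.0387 x -0.0017
-0.004 n402 z-tcp 0.0387 x 0.0017
0.000 n404 z-tcp 0.0389 x -0.0027
0.004 n425 z-tcp 0.0391 x -0.0010
0.008 n435 z-tcp 0.0391 x 0.0010
0.012 n432 z-tcp 0.0399 x 0.0001
0.016 n580 z-tcp 0.0392 x -0.0032
to [-0.038  0.021  1.049] yaw 0.0005 | at [ 0.4354 -0.3063  0.178 ] psi 1.5863 F [-1.22 -0.34  0.13] w 0.0469 t 17.3
```

Request:
apply_moves --jaw '[0.4, 0.4, 0.4, 0.4, 0.4, 0.4, 0.4]' --pt "-0.02 0.01 0.1" --pt "-0.03 0.01 0.25" --pt "-0.03 0.01 0.4" --pt "-0.03 0.01 0.55" --pt "-0.03 0.01 0.7" --pt "-0.03 0.01 0.8" --pt "-0.03 0.01 0.8" --yaw '[0, 0, 0, 0, 0, 0, 0]'

```text
time_s: 17.88
tcp_pos: [0.4386, -0.3132, 0.0854]
tool_rot: [0.702, 0.712, 0.0, -0.001]
force: [0.4, 0.6, -0.8]
grip_width: 0.0464
finger_force: 26.6
```

Run:
```python
from h import *
to(.4372,-.31,.055,1.5833)
```

```text
to [ 0.027 -0.011  0.254] yaw 0.0002 | at [ 0.4386 -0.3132  0.0854] psi 1.5847 F [ 0.39  0.56 -0.8 ] w 0.0464 t 17.8833
```

Request:
apply_moves --jaw '[0.4, 0.4, 0.4, 0.4, 0.4, 0.4, 0.4]' --pt "0 -0.011 0" --pt "0 -0.011 0.05" --pt "0 -0.011 0.1" --pt "0 -0.011 0.15" --pt "0 -0.011 0.2" --pt "0 -0.011 0.22" --pt "0 -0.011 0.22" --yaw '[0, 0, 0, 0, 0, 0, 0]'

```text
time_s: 18.47
tcp_pos: [0.4369, -0.313, 0.0588]
tool_rot: [0.702, 0.712, -0.0, -0.001]
force: [-0.8, -0.1, -0.4]
grip_width: 0.0468
finger_force: 26.6
```

Request:
apply_moves --jaw '[0.4, 0.4, 0.4, 0.4]' --pt "0 0 0.01" --pt "0 0 0.02" --pt "0 0 0.02" --pt "0 0 0.02" --yaw '[0, 0, 0, 0]'

```text
time_s: 18.8
tcp_pos: [0.4375, -0.3136, 0.0577]
tool_rot: [0.702, 0.712, -0.0, 0.0]
force: [-0.6, -0.1, -0.5]
grip_width: 0.0468
finger_force: 26.6
```

Request:
apply_moves --jaw '[0.4, 0.4, 0.4]' --pt "0 0 0.01" --pt "0 0 0.01" --pt "0 0 0.01" --yaw '[0, 0, 0]'

```text
time_s: 19.05
tcp_pos: [0.4375, -0.3135, 0.0564]
tool_rot: [0.702, 0.712, 0.0, 0.0]
force: [0.7, -0.4, -0.6]
grip_width: 0.0466
finger_force: 26.6
```

Request:
apply_moves --jaw '[0.4, 0.4, 0.4]' --pt "0 0 0.01" --pt "0 0 0.01" --pt "0 0 0.01" --yaw '[0, 0, 0]'

```text
time_s: 19.3
tcp_pos: [0.4374, -0.3135, 0.055]
tool_rot: [0.702, 0.712, -0.0, -0.0]
force: [0.0, -0.8, -0.3]
grip_width: 0.0466
finger_force: 26.6
```

Request:
apply_moves --jaw '[0.4, 0.4, 0.4]' --pt "0 0 0.01" --pt "0 0 0.01" --pt "0 0 0.01" --yaw '[0, 0, 0]'

```text
time_s: 19.55
tcp_pos: [0.4374, -0.3135, 0.0538]
tool_rot: [0.702, 0.712, -0.0, -0.0]
force: [1.0, -0.1, 0.7]
grip_width: 0.0469
finger_force: 26.6
```

Request:
apply_moves --jaw '[0.4, 0.4, 0.4]' --pt "0 0 0.008" --pt "0 0 0.008" --pt "0 0 0.008" --yaw '[0, 0, 0]'

```text
time_s: 19.8
tcp_pos: [0.4374, -0.3135, 0.0529]
tool_rot: [0.702, 0.712, -0.0, -0.0]
force: [0.9, -0.2, 0.0]
grip_width: 0.0468
finger_force: 26.6
```

Request:
apply_moves --jaw '[0.4, 0.4, 0.4]' --pt "0 0 0.008" --pt "0 0 0.008" --pt "0 0 0.008" --yaw '[0, 0, 0]'

```text
time_s: 20.05
tcp_pos: [0.4376, -0.3137, 0.0522]
tool_rot: [0.702, 0.712, -0.0, 0.0]
force: [-0.0, -0.1, 0.2]
grip_width: 0.0465
finger_force: 26.7
```

Request:
apply_moves --jaw '[0.4, 0.4, 0.4]' --pt "0 0 0.006" --pt "0 0 0.006" --pt "0 0 0.006" --yaw '[0, 0, 0]'

```text
time_s: 20.3
tcp_pos: [0.4378, -0.3138, 0.052]
tool_rot: [0.702, 0.712, 0.0, 0.0]
force: [-0.7, 1.4, 5.7]
grip_width: 0.0467
finger_force: 27.0
```

Contact at the predicted height (TCP 0.052). Releasing gently.

Request:
apply_moves --jaw '[0.57, 0.59, 0.61, 0.64, 0.68, 0.72, 0.76, 0.8, 0.8, 0.8, 0.8]' --pt "0 0 -0.003" --pt "0 0 -0.003" --pt "0 0 -0.003" --pt "0 0 -0.003" --pt "0 0 -0.003" --pt "0 0 -0.003" --pt "0 0 -0.003" --pt "0 0 -0.003" --pt "0 0 -0.05" --pt "0 0 -0.15" --pt "0 0 -0.3" --yaw '[0, 0, 0, 0, 0, 0, 0, 0, 0, 0, 0]'

```text
time_s: 21.22
tcp_pos: [0.4366, -0.3127, 0.0868]
tool_rot: [0.702, 0.712, -0.0, -0.002]
force: [-0.4, 0.4, 0.2]
grip_width: 0.0682
finger_force: 0.0
```

Request:
apply_moves --jaw '[0.8, 0.8, 0.8, 0.8, 0.8, 0.8, 0.8, 0.8, 0.8, 0.8]' --pt "0 0 -0.2" --pt "0 0 -0.5" --pt "0 0 -0.8" --pt "0 0 -1.0" --pt "-0.2 0 -1.0" --pt "-0.45 0 -1.0" --pt "-0.7 0 -1.0" --pt "-0.7 0 -1.0" --pt "-0.7 0 -1.0" --pt "-0.7 0 -1.0" --yaw '[0, 0, 0, 0, 0, 0, 0, 0, 0, 0]'

```text
time_s: 22.05
tcp_pos: [0.4386, -0.3973, 0.2079]
tool_rot: [0.702, 0.712, 0.0, 0.0]
force: [0.5, -0.0, -0.3]
grip_width: 0.0679
finger_force: 0.0
```

Run:
```python
from h import *
d=cam('wrist');save(d,'w5.png'); uv,p=cloud(d)
for n,a,b in(('new',-.345,-.28),('old',-.48,-.345)):
    q=p[(abs(p[:,0]-.437)<.03)&(p[:,1]>a)&(p[:,1]<b)&(p[:,2]>.08)&(p[:,2]<.11)]
    if len(q): print(n,len(q),q.min(0).round(4),q.max(0).round(4),np.median(q,0).round(4))
t=cam('top');uv,p=cloud(t)
q=p[(abs(p[:,2]-.198)<.004)&(p[:,0]>.48)&(p[:,0]<.55)&(abs(p[:,1])<.14)];print(len(q),np.polyfit(q[:,1],q[:,0],1))
```

```text
new 1523 [ 0.416  -0.3275  0.08  ] [ 0.4603 -0.2991  0.097 ] [ 0.4384 -0.313   0.0921]
old 2299 [ 0.4161 -0.4608  0.08  ] [ 0.4622 -0.3883  0.0971] [ 0.4392 -0.4147  0.0917]
373 [-0.05158767  0.51503501]
```

View pics/w5.png

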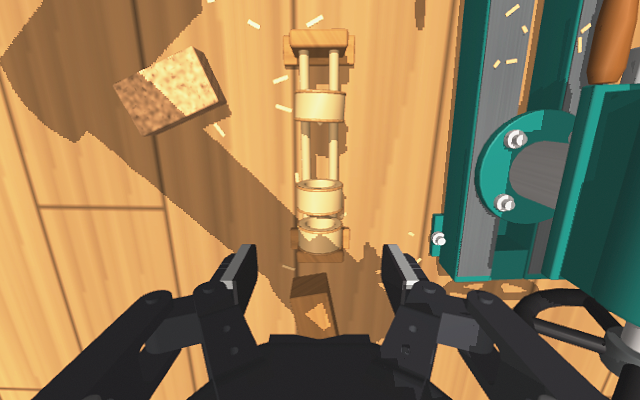

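The wrist view shows the new ring flat on the dowels at (320,105), with the finished rings undisturbed at (320,198) and (320,235). Its top height matches theirs, and the tool rest is still back.

```bash
python3 -c "
from bench import manip
print(manip.hand_in())"
```

```text
the job is handed in; nothing more can be done
None
```

The job is handed in: the tool rest came back 80 mm to a hard stop (40 N), short of the 90 mm figure, presumably because it started about 10 mm back. The ring slid off the mandrel without being forced (at most about 7 N, while feeling for the clearance) and now lies level on the rack dowels, with the two finished rings undisturbed.

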